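# Lockout: close the hasp and present the opened combination lock

## Robot

A 6-joint arm with a two-finger parallel gripper is mounted at the origin on the work surface. World frame = base frame: x ahead of the robot, y to its left, z up, the work surface at z = 0. Lengths are in mm, angles in rad, forces in N, time in s.
With the tool pointing down it reaches from about 350 to 875 mm from the base axis. Payload 4.2 kg.
Tool frame: the origin (TCP) lies between the finger pads; the fingertips stand 25 mm ahead of it and the grasp point (between the pads) lies 6 mm ahead of it; z points along the fingers, y is the line along which they close (so a half turn about z gives the same grasp; the last joint's range is limited). The gripper opens to 85 mm and grips with 20 to 120 N. Pads are 22 mm wide; open, the fingers measure 114 mm over their backs; the gripper's body (76 mm by 85 mm) begins 54 mm behind the grasp point. The pads swing forward as they close: fully open they stand 13 mm farther back than shut.
Start: joints at [-1.043, 0.385, 0.008, 0, -1.194, -0.259], TCP at [166.001, -602.531, 256.312] pointing down, gripper open.
Joint ranges: [-3.14, 3.14], [-1.21, 2.06], [-1.07, 1.41], [-3.16, 2.05], [-2.99, -0.16], [-3.1, 3.1]. Speed limits (rad/s): [2.79, 2.79, 3.14, 3.14, 3.14, 3.14].

## Interface

Orientations are given as a unit quaternion [x, y, z, w].
In Python, from bench import arm gives the robot as it stands.
- The arm moves only by the shell command python3 -m pendant 'ROWS'. ROWS is JSON, a list of rows, each a list of 7 numbers: the shift along the tool's x, y, z in m, then the turn, a rotation vector about the tool's x, y, z in degrees, then the finger opening in m, from 0 to 0.0854. In form: [[x, y, z, wx, wy, wz, fingers], ...]. A call has 1 to 12 rows; each row shifts and turns the commanded pose from where the row before left it, along the tool's axes as they then stand; what a row does not reach is not made up. A row lasts 1/10 s, in which the tool goes at most 50 mm and 8.59 degrees, less where a joint would pass 70% of its speed; a pose out of reach is approached as far as the arm can. A call is refused whole if a number of a shift passes 0.05 or a number of a turn 8.59, either way. A call with a gripper value outside its range is refused whole. The fingers move at their own pace and stop on an object; the grip force is fixed at half the most. Time passes only in rows, so rows that do not move let the fingers close. It gives the time, the measured TCP pose, the force, the opening and the grip force at its end, in the units of the state.
- arm.read_state(): the state, without advancing time (a new reading comes with each control period).
- arm.get_image(name): name is "scene" or "top" or "wrist"; returns a dict with "image" (480x640x3 uint8, red, green, blue), "fx", "fy", "cx", "cy" (pixels), "k1" (the pictures are not rectified: a ray, as slopes to the right and down, at radius r is drawn at 1 + k1 r^2 times it, then the intrinsics apply), "xyz" and "rotation" of the camera in the world. Camera axes: x right, y down, z forward; pixel columns grow to the right and rows downward; lengths in mm; the calibration is good to about 2 mm. A picture is of the moment at which its call begins. There is no depth.
- arm.job_done(): hands the job in; it is judged then, once.
The state is a dict: "clock": time; "joints": joint angles; "joint_vel": joint speeds; "joint_efforts": joint torques, N m; "position": TCP position; "ee_rot": TCP orientation; "contact_force": force on the tool from outside, world axes, zero at the start; "wrist_torque": the same for the moment, N m; "gripper_width": finger opening in mm; "grasp_force": force on a finger pad.
Only numpy, scipy, OpenCV 4.12 (cv2) and the standard library are available. Lean on these libraries where they do the work, as an engineer would, in place of code of your own. Each camera call takes 0.05 s, during which the arm holds its last target. There are 200 camera calls.

## Task

Get the blue motor cover ready to be locked: first swing the yellow hasp down until it lies flat over its brass staple, then turn the dial of the red combination lock in its cradle until the dial's white mark clicks in at the white index on the shackle side, and then pull the shackle fully out. Finally lift the open lock out of the cradle and finish while still holding it in the gripper, still and level, with the bow of its open shackle straight above the staple and about 80 mm higher than it. Leave the hasp closed and the other things on the bench where they are.

Things in the scene. Friction and masses are not known exactly. Their poses are not given: they have to be found in the camera images.
- cover: Blue vented motor cover (its -y part) butted against light grey machine frame (its +y part): one fixed block 170 mm (own x) x 226 mm (own y) x 80 mm high; origin under its middle. The hasp on top is hinged on the blue part, the staple stands on the grey part.
- hasp (a joint): Angle (rad) of the yellow hasp strap about its hinge: 0 = closed, flat, the staple standing up through its slot; starts open at 1.2 to 1.75 (roughly upright), stop at 2.0. Strap 105 mm long from the hinge axis, 34 wide, 4 thick; its slot is clear from 33 to 71 mm, beyond it a plain tab that may be pushed or pinched. Stiff hinge (0.06 N m): it stays where left.
- hasp_hinge (a point): Middle of the hasp's hinge axis, fixed on the cover, 4 mm above the top faces of cover and frame. Its axes are those of the cover: x along the hinge axis, y level from the hinge towards the staple, z up. At joint value a the strap's centre line runs from here along cos(a) y + sin(a) z.
- hasp_tip (a point): Middle of the free end edge of the strap, 105 mm from the hinge axis.
- staple_top (a point): Top of the brass staple, a fixed loop of 6 mm bar, 28 mm long (cover's y) and 23 mm high, standing on the grey frame 51 mm from the hinge axis. Same axes as the cover.
- cradle: Fixed parking cradle: yellow foot plate 110 x 110 x 6 mm with a black pedestal 64 x 64 mm whose top is 25 mm above the table. Low lugs round the pedestal's edge (7 mm higher than its top) keep the lock from turning or sliding. Origin under its middle on the table.
- lock: Red combination padlock, 0.3 to 0.5 kg, lying in the cradle with 1.5 mm play. Body 60 mm (own x) x 56 (own y) x 28 high (own z, up); origin mid-underside, 25 mm above the table at the start. Dial in the middle of its top, shackle leaving the face towards its -x. The body may be gripped across its 56 mm, fingertips 9 mm or more above the pedestal.
- dial (a joint): Dial angle (rad), anticlockwise positive from above, about the lock's z axis. 0 = its white mark points at the white index on the body's shackle side (lock's -x): only there (within 0.1) can the shackle slide. Starts 0.3 to 1.45 anticlockwise of it. Click notches every 0.419 rad, 0 is one; it springs into the nearest when let go. About 0.1 N m turns it.
- dial_top (a point): Middle of the top of the dial's black grip bar, 54 mm above the lock's underside, fixed to the lock body. The bar is 36 mm long, 13 wide, 20 high (34 to 54 mm above the underside), on a disc of 40 mm diameter; its length lies along the white mark, so at dial 0 along the lock's x.
- shackle (a joint): How far (m) the shackle is drawn out: 0 = shut, 0.016 = fully open (stop). It slides along the lock's own -x with about 2.5 N of friction and stays where it is left. It is blocked unless the dial is at 0.
- shackle_bow (a point): Middle of the shackle's bow, the straight cross bar of the U: 8 mm round steel, centre 13 mm above the lock's underside and 80 mm from the lock's origin along its -x when shut (50 out from the face); moves with the shackle. Bar straight for 22 mm along the lock's y; 30 mm free between the legs. Below it is only the table (and the 6 mm foot plate).
- roller: Bystander, to be left alone: spare steel feed roller standing on end, 48 mm across, 56 mm high; origin under its middle.
- oiler: Bystander, to be left alone: yellow oil bottle with red cap, 56 mm across, 150 mm high; origin under its middle.
- glue_jar: Bystander, to be left alone: jar with black lid, 72 mm across, 85 mm high; origin under its middle.
- wrench: Bystander, to be left alone: steel wrench lying flat, 170 mm long; origin near its middle.
- screwdriver: Bystander, to be left alone: screwdriver with orange handle lying flat, 190 mm long; origin near its middle.
- star_knob: Bystander, to be left alone: spare black five-lobed clamping knob, 50 mm across, 30 mm high; origin under its middle.
Things that resemble listed ones, but are neither listed nor needed, are in the scene too. What is shaped like the cradle but purple is not meant.

How it is judged (in metres and radians):
On the way, in this order (a step that is already met when the one before it is completed fails the run):
1. the hasp lies closed over its staple (value of joint hasp below 0.07 rad), for 0.2 s.
2. the dial is in its opening notch with the shackle still shut (value of joint dial between -0.12 and 0.12 rad and value of joint shackle below 0.004 m), for 0.2 s.
3. the shackle is pulled open (value of joint shackle above 0.012 m), for 0.2 s.
At the end, for the whole second after the job is handed in: Hasp closed (below 0.08 rad), shackle out more than 11 mm, lock held by the fingers alone (grip over 2 N, off cover and cradle), level within 0.3 rad, still (below 0.03 m/s), the shackle bow's middle within 35 mm of the staple horizontally and 40 to 130 mm above its top (value of joint hasp below 0.08 rad and value of joint shackle above 0.011 m and horizontal distance between shackle_bow and staple_top below 0.035 m and z of shackle_bow in the frame of staple_top between 0.04 and 0.13 m and angle between lock's own z axis and vertical below 0.3 rad and contact force between the fingers and lock above 2 N and linear speed of lock below 0.03 m/s and contact force between lock and cover below 0.1 N and contact force between lock and cradle below 0.1 N); the arm keeps its last pose, push and grip.
It fails at once if a bystander (roller, oiler, glue jar, wrench, screwdriver or star knob) is pushed more than 40 mm (distance of any of roller, oiler, glue_jar, wrench, screwdriver, star_knob from where it was at the start of the episode above 0.04 m).
It also fails if it takes over 72 s, if anything falls off the work surface, if the arm or the gripper's body presses on something with over 40 N, if the wrist force passes 120 N, or if a joint passes its speed limit or range.

## Working session

There is one attempt and no reset: what is moved stays moved. The work goes in short steps, Python scripts to look and compute and a shell command to move; the robot and the scene stay as the last step left them, time stands still between calls to the robot, and variables do not carry over. Pictures are saved under pics/ and viewed, at most 11 in all, crops included, and the job is handed in when it is done.

```bash
mkdir -p pics; ls
cat > h.py <<'E'
import numpy as np,cv2,json
from bench import arm
def grab(n,f):
    d=arm.get_image(n); cv2.imwrite(f'pics/{f}.png',cv2.cvtColor(np.asarray(d['image']),cv2.COLOR_RGB2BGR))
    np.save(f'pics/{f}.npy',{k:v for k,v in d.items() if k!='image'},allow_pickle=True); return d
def load(f): return np.load(f'pics/{f}.npy',allow_pickle=True).item()
def ray(c,u,v):
    K=np.array([[c['fx'],0,c['cx']],[0,c['fy'],c['cy']],[0,0,1.]])
    # drawn = ray*(1+k1 r^2)
    p=cv2.undistortPointsIter(np.array([[[u,v]]],float),K,np.array([c['k1'],0,0,0.]),None,None,(3,50,1e-10))[0,0]
    d=np.array(c['rotation']).reshape(3,3)@np.array([p[0],p[1],1]); return np.array(c['xyz'],float),d/np.linalg.norm(d)
def plane(c,u,v,z):
    o,d=ray(c,u,v); return o+d*(z-o[2])/d[2]
def tri(L):
    A=np.zeros((3,3));b=np.zeros(3)
    for c,u,v in L:
        o,d=ray(c,u,v);P=np.eye(3)-np.outer(d,d);A+=P;b+=P@o
    x=np.linalg.solve(A,b); return x,[float(np.linalg.norm((np.eye(3)-np.outer(ray(c,u,v)[1],ray(c,u,v)[1]))@(x-ray(c,u,v)[0]))) for c,u,v in L]
E
python3 - <<'E'
from h import *
for n in("scene","top"):
    d=grab(n,n+'0'); print(n,d['fx'],d['cx'],d['cy'],d['k1'],d['xyz'],np.round(d['rotation'],3).tolist())
print(arm.read_state())
E
```

```text
pics
scene 519.1683526712691 319.5771255636193 244.62915737629172 0.01895444023072908 [1293.36631365  549.45798346  937.49283959] [0.381, 0.837, -0.356, -0.168]
top 450.4532407825759 311.43440784692257 235.3428987601635 -0.09577778930024383 [ 509.4523455    13.59526295 1128.84259245] [-0.696, 0.717, -0.041, 0.03]
{'clock': 0.1, 'joints': array([-1.04340182e+00,  3.85482430e-01,  6.72603860e-03, -4.23446227e-04,
       -1.19403143e+00, -2.58621031e-01]), 'joint_vel': array([-0.00036284, -0.00103518,  0.00262865,  0.00235016, -0.00062482,
        0.00123249]), 'joint_efforts': array([-2.00389608e-03, -3.93317950e+01,  1.88928705e+01,  4.19795573e+00,
       -2.59286076e-03,  4.00330521e-06]), 'position': array([ 165.86006719, -602.07770649,  255.31671742]), 'ee_rot': array([-1.33905146e-01,  9.90993634e-01,  9.95198255e-04, -1.99547804e-04]), 'contact_force': array([-0.50263448, -0.11344839, -0.31207517]), 'wrist_torque': array([0.05400632, 0.00626309, 0.02000455]), 'grasp_force': 0.0, 'gripper_width': 85.10715192751454}
```

Rotation is a quaternion; fix that in the helper.

```bash
sed -i "s/np.array(c\['rotation'\]).reshape(3,3)@/Rotation.from_quat(c['rotation']).as_matrix()@/; 1a from scipy.spatial.transform import Rotation" h.py; python3 -c "from h import *; print(ray(load('top0'),320,240),ray(load('scene0'),320,240))"
```

```text
(array([ 509.4523455 ,   13.59526295, 1128.84259245]), array([ 0.08977105, -0.0354956 , -0.9953297 ])) (array([1293.36631365,  549.45798346,  937.49283959]), array([-0.55694631, -0.47206241, -0.68335049]))
```

View pics/top0.png

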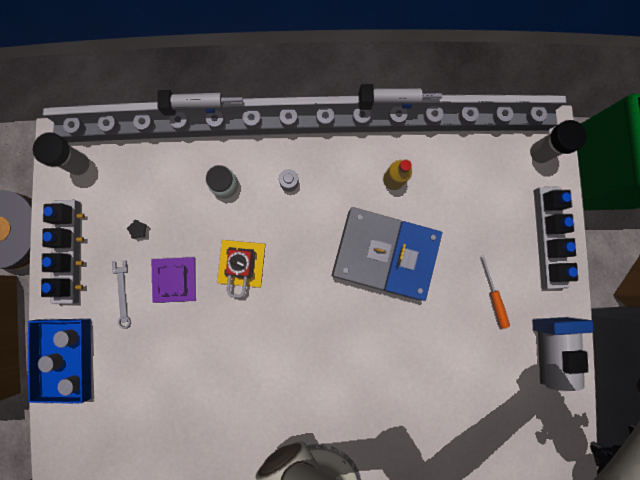

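View pics/scene0.png

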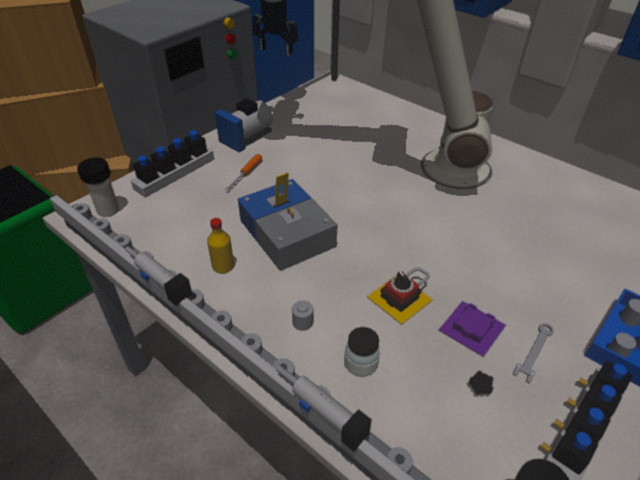

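The top view shows the lock in the yellow cradle at about (240,263), shackle towards the robot, and the cover at about (388,253) with the strap edge at (403,253). The scene view shows the hasp upright at (281,190). I'll measure the yellow, blue and grey masks and enlarge these regions.

```bash
cat > m.py <<'E'
from h import *
T,S=load('top0'),load('scene0')
it,is_=cv2.imread('pics/top0.png'),cv2.imread('pics/scene0.png')
def rect(img,lo,hi,box):
    x0,y0,x1,y1=box; m=cv2.inRange(cv2.cvtColor(img[y0:y1,x0:x1],cv2.COLOR_BGR2HSV),lo,hi)
    p=cv2.findNonZero(m)+np.array([x0,y0]); return p
Y=((22,150,120),(32,255,255))
p=rect(it,*Y,(205,225,285,300)); hull=cv2.convexHull(p).astype(float)
w=np.array([plane(T,*q[0],6)[:2] for q in hull],np.float32); r=cv2.minAreaRect(w); print('cradle',r)
p=rect(it,(105,100,60),(125,255,255),(380,210,450,305)); hull=cv2.convexHull(p)
w=np.array([plane(T,*q[0],80)[:2] for q in hull.astype(float)],np.float32); print('blue',cv2.minAreaRect(w),cv2.boxPoints(cv2.minAreaRect(w)).tolist())
p=rect(it,(22,120,100),(32,255,255),(385,235,415,275)); print('strap px top',cv2.minAreaRect(p),len(p))
p=rect(is_,(20,100,80),(32,255,255),(265,160,300,212)); print('strap px scene',cv2.boxPoints(cv2.minAreaRect(p)).tolist(),len(p))
a=cv2.resize(it[200:310,325:450],None,fx=3.2,fy=3.2,interpolation=2)
b=cv2.resize(it[230:305,210:275],None,fx=4.7,fy=4.7,interpolation=2)
c=cv2.resize(is_[160:275,230:345],None,fx=2.5,fy=2.5); d=cv2.resize(is_[260:325,360:440],None,fx=3.5,fy=3.5)
o=np.zeros((600,720,3),np.uint8)
for im,(x,y) in((a,(0,0)),(b,(405,0)),(c,(0,355)),(d,(405,355))):
    h=min(im.shape[0],600-y);ww=min(im.shape[1],720-x);o[y:y+h,x:x+ww]=im[:h,:ww]
cv2.imwrite('pics/comp.png',o)
E
python3 m.py
```

```text
cradle ((559.171630859375, 172.8020477294922), (107.41646575927734, 107.94465637207031), 82.78714752197266)
blue ((549.7484741210938, -241.13653564453125), (99.92546844482422, 168.9863739013672), 72.89625549316406) [[454.29791259765625, -264.0399169921875], [615.8106689453125, -313.7392883300781], [645.1990356445312, -218.233154296875], [483.686279296875, -168.53378295898438]]
strap px top ((402.2353515625, 251.058837890625), (1.9402848482131958, 14.55213737487793), 14.03624439239502) 29
strap px scene [[275.8123474121094, 172.62155151367188], [287.0000305175781, 172.0], [289.0553894042969, 208.99691772460938], [277.8677062988281, 209.61846923828125]] 32
```

View pics/comp.png

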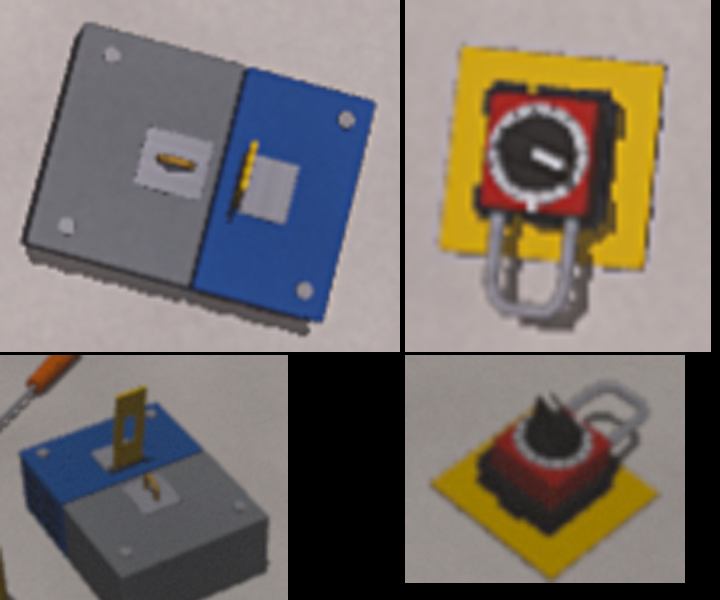

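The crops show the dial mark pointing to the right and slightly down. That puts it about 1.2 rad anticlockwise of the index at the bottom. The staple is at composite (176,161) and the strap is near upright. Next I triangulate the staple and strap tip and get the dial angle.

```bash
cat >> m.py <<'E'
print('----')
def cen(img,lo,hi,box,show=0):
    p=rect(img,lo,hi,box).reshape(-1,2); return p
pt=cen(it,(8,110,60),(32,255,255),(370,243,392,258)); ps=cen(is_,(8,110,60),(32,255,255),(284,205,300,222))
print('staple top',pt.mean(0),np.ptp(pt,0),len(pt),'scene',ps.mean(0),ps.min(0),ps.max(0),len(ps))
x,e=tri([(T,*pt.mean(0)),(S,ps[:,0].mean(),ps[:,1].min()+1)]);print('staple',x,e, plane(T,*pt.mean(0),103))
tt=cen(it,(15,100,80),(34,255,255),(385,235,415,275)); print('strap top px',sorted(map(tuple,tt.tolist()),key=lambda q:q[1]))
tx,e=tri([(T,403.5,246.5),(S,281.5,172.5)]);print('tip',tx,e)
# lock: red body
r1=rect(it,(0,150,60),(6,255,255),(220,240,265,285)); r2=rect(it,(172,150,60),(180,255,255),(220,240,265,285)) if 0 else r1
w=np.array([plane(T,*q[0],53)[:2] for q in cv2.convexHull(r1).astype(float)],np.float32);print('red',cv2.minAreaRect(w))
m=cv2.inRange(cv2.cvtColor(it,cv2.COLOR_BGR2HSV),(0,0,150),(180,70,255))[240:275,222:258]
n,l,st,c=cv2.connectedComponentsWithStats(m)
for i in range(1,n): print(st[i][4],c[i]+[222,240],plane(T,*(c[i]+[222,240]),79))
E
python3 m.py|sed -n '/----/,$p'; python3 -c "
from h import *
print(Rotation.from_quat(arm.read_state()['ee_rot']).as_matrix().round(3))"
```

```text
----
staple top [379.66666667 250.125     ] [11  3] 24 scene [290.1 210.9] [288 208] [292 216] 20
staple [ 574.85696948 -159.43479706  100.79777729] [0.061488870623484904, 0.06148887062347692] [ 574.68035236 -159.01369483  103.        ]
strap top px [(404, 244), (403, 245), (404, 245), (405, 245), (403, 246), (404, 246), (403, 247), (404, 247), (402, 248), (403, 248), (404, 248), (402, 249), (403, 249), (404, 249), (402, 250), (403, 250), (385, 251), (402, 251), (403, 251), (401, 252), (402, 252), (403, 252), (401, 253), (402, 253), (403, 253), (401, 254), (402, 254), (401, 255), (402, 255), (400, 256), (401, 256), (402, 256), (400, 257), (401, 257), (402, 257), (400, 258), (401, 258), (400, 259), (401, 259)]
tip [ 572.66801178 -190.67991837  197.58688472] [3.428016249213657, 3.4280162492134965]
red ((558.5974731445312, 172.56674194335938), (54.002994537353516, 58.56092071533203), 82.85747528076172)
48 [246.97916667 240.54166667] [607.82195214 147.02454773  79.        ]
6 [235.         253.16666667] [579.0348918  175.54176802  79.        ]
35 [244.6        258.45714286] [566.04713957 153.28433475  79.        ]
8 [230.25 256.25] [572.14197159 186.76703745  79.        ]
2 [228.  262.5] [557.70626492 192.23510486  79.        ]
10 [239.8 263.5] [554.61049258 164.68850355  79.        ]
39 [235.17948718 270.33333333] [539.01734835 175.72842878  79.        ]
[[-0.964 -0.265 -0.001]
 [-0.265  0.964  0.002]
 [ 0.     0.002 -1.   ]]
```

```bash
python3 -m pendant '[[-0.0446,0.0216,0,0,0,0,0.0],[-0.0446,0.0216,0,0,0,0,0.0],[-0.0446,0.0216,0,0,0,0,0.0],[-0.0446,0.0216,0,0,0,0,0.0],[-0.0446,0.0216,0,0,0,0,0.0],[-0.0446,0.0216,0,0,0,0,0.0],[-0.0446,0.0216,0,0,0,0,0.0],[-0.0446,0.0216,0,0,0,0,0.0],[-0.0446,0.0216,0,0,0,0,0.0],[-0.0446,0.0216,0,0,0,0,0.0],[0,0,0,0,0,-8.2,0],[0,0,0,0,0,-8.2,0]]'
python3 -m pendant '[[0,0,0,0,0,-8.2,0],[0,0,0,0,0,-8.2,0],[0,0,0,0,0,-8.2,0],[0,0,0,0,0,-8.2,0],[0,0,0,0,0,-8.2,0],[0,0,0,0,0,0,0],[0,0,0,0,0,0,0]]'
python3 - <<'E'
from h import *
T,S=load('top0'),load('scene0')
print(tri([(T,402.5,251.5),(S,281.5,172.5)]), plane(T,402.5,251.5,188))
d=grab('wrist','w1'); print(d['xyz'],d['fx'])
s=arm.read_state(); print(s['position'],Rotation.from_quat(s['ee_rot']).as_matrix().round(3),s['contact_force'])
E
```

```text
clock: 1.3
position: [539.6, -274.1, 255.3]
ee_rot: [-0.278, 0.961, 0.001, -0.001]
contact_force: [0.1, -0.2, -0.0]
gripper_width: -0.2
grasp_force: 0.0
clock: 2.0
position: [538.4, -275.8, 255.9]
ee_rot: [-0.592, 0.806, 0.0, -0.0]
contact_force: [0.6, 0.1, 0.1]
gripper_width: -0.2
grasp_force: 0.0
(array([ 565.08373679, -192.80551715,  191.37047984]), [0.6447689864499878, 0.6447689864499359]) [ 564.89596658 -193.01174811  188.        ]
[ 517.08933942 -341.43531047  372.96810324] 367.3940919204748
[ 538.49273334 -275.79259448  256.01654173] [[-0.298 -0.955 -0.001]
 [-0.955  0.298  0.   ]
 [-0.     0.001 -1.   ]] [-0.00080174  0.411892   -0.33687673]
```

View pics/w1.png

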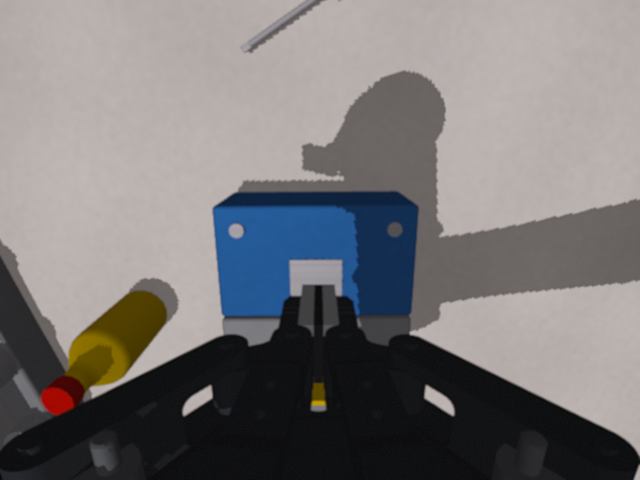

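The wrist view shows only the blue part and the fingers, because the camera sits on the −y side, so it gives no strap view. The two-view triangulation gives a hasp angle of about 1.42 rad. I'm sweeping the strap down with the closed fingers.

```bash
python3 -m pendant '[[-0.0275,0,0.025,0,0,0,0],[-0.0275,0,0.025,0,0,0,0],[-0.010,0,0,0,0,0,0],[-0.010,0,0.001,0,0,0,0],[-0.0094,0,0.002,0,0,0,0],[-0.0094,0,0.003,0,0,0,0],[-0.0088,0,0.004,0,0,0,0],[-0.0088,0,0.0043,0,0,0,0],[-0.0078,0,0.0055,0,0,0,0],[-0.0078,0,0.0062,0,0,0,0]]'
python3 -m pendant '[[-0.0064,0,0.007,0,0,0,0],[-0.0064,0,0.0075,0,0,0,0],[-0.0048,0,0.0083,0,0,0,0],[-0.0048,0,0.0086,0,0,0,0],[-0.0031,0,0.009,0,0,0,0],[-0.0031,0,0.0093,0,0,0,0],[-0.0012,0,0.007,0,0,0,0],[-0.0012,0,0.007,0,0,0,0],[0,0,0.003,0,0,0,0],[0,0,0.002,0,0,0,0],[0,0,0,0,0,0,0]]'
```

```text
clock: 3.05
position: [576.5, -154.0, 180.0]
ee_rot: [-0.593, 0.805, -0.0, 0.0]
contact_force: [0.0, -1.4, 1.1]
gripper_width: 0.5
grasp_force: 0.3
clock: 4.15
position: [585.3, -125.0, 111.5]
ee_rot: [-0.593, 0.805, 0.0, -0.0]
contact_force: [-1.0, -0.4, 0.6]
gripper_width: -0.1
grasp_force: 0.0
```

```bash
python3 -m pendant '[[0,0,0.001,0,0,0,0],[0,0,0.001,0,0,0,0],[0,0,0.001,0,0,0,0],[0,0,0,0,0,0,0],[0,0,0,0,0,0,0],[0,0,0,0,0,0,0]]'
```

```text
clock: 4.75
position: [585.7, -125.0, 110.9]
ee_rot: [-0.594, 0.805, -0.001, 0.0]
contact_force: [-2.9, 2.2, 8.0]
gripper_width: -0.0
grasp_force: 4.6
```

Contact of 8 N with the fingertips at z≈86 means the hasp is flat. Now I'm moving to view the lock.

```bash
python3 -m pendant '[[0,0,-0.05,0,0,0,0],[0,0,-0.05,0,0,0,0],[0,0,-0.03,0,0,0,0],[-0.0433,0.0143,0,0,0,0,0.04],[-0.0433,0.0143,0,0,0,0,0.04],[-0.0433,0.0143,0,0,0,0,0.04],[-0.0433,0.0143,0,0,0,0,0.04],[-0.0433,0.0143,0,0,0,0,0.04],[-0.0433,0.0143,0,0,0,0,0.04],[-0.0433,0.0143,0,0,0,0,0.04],[-0.0433,0.0143,0,0,0,0,0.04],[0,0,0.04,0,0,0,0.04]]'
python3 -m pendant '[[0,0,0,0,0,0,0.04],[0,0,0,0,0,0,0.04]]'
python3 - <<'E'
from h import *
d=grab('wrist','w2'); t=grab('top','top2')
s=arm.read_state(); print(s['position'],Rotation.from_quat(s['ee_rot']).as_matrix().round(3),d['xyz'])
i=cv2.imread('pics/w2.png'); j=cv2.imread('pics/top2.png')
o=np.vstack([i[60:360],np.zeros((300,640,3),np.uint8)]); 
k=cv2.resize(j[200:310,325:450],None,fx=2.7,fy=2.7,interpolation=2); o[300:300+k.shape[0],:k.shape[1]]=k
cv2.imwrite('pics/c2.png',o)
E
```

```text
clock: 5.95
position: [581.7, 246.7, 204.0]
ee_rot: [-0.596, 0.803, -0.001, 0.008]
contact_force: [0.5, -0.5, 0.4]
gripper_width: 40.4
grasp_force: 0.0
clock: 6.15
position: [578.3, 239.2, 198.4]
ee_rot: [-0.593, 0.805, -0.0, -0.001]
contact_force: [0.6, 0.6, -0.1]
gripper_width: 40.0
grasp_force: 0.0
[579.46617619 239.2363189  200.46440402] [[-0.297 -0.955  0.003]
 [-0.955  0.297  0.001]
 [-0.002 -0.002 -1.   ]] [557.21408894 173.71695458 315.55667186]
```

View pics/c2.png

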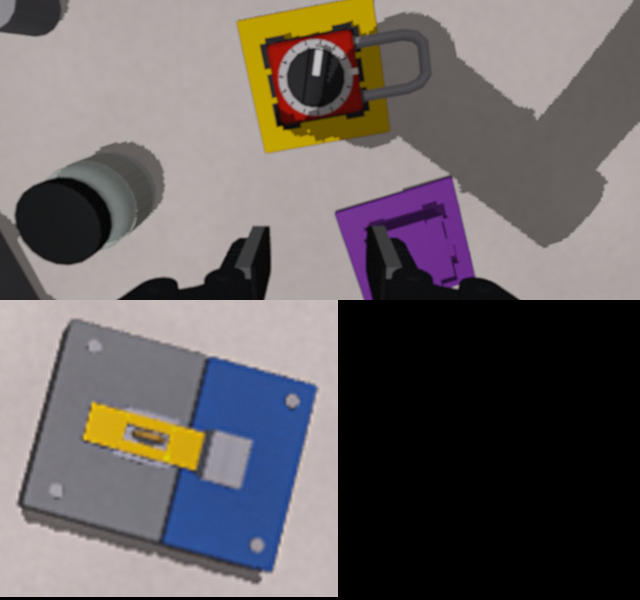

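The hasp is closed flat with the staple through its slot. The dial is at wrist px (316,137), with the white mark at about (317,123) pointing up and the shackle to the right with its bow at (425,122). Next I measure the mark direction, body, bow and heights.

```bash
cat > m2.py <<'E'
from h import *
T=load('top0');W=load('w2');i=cv2.imread('pics/w2.png');hsv=cv2.cvtColor(i,cv2.COLOR_BGR2HSV);it=cv2.imread('pics/top0.png')
m=cv2.inRange(hsv,(0,0,165),(180,60,255)); n,l,st,c=cv2.connectedComponentsWithStats(m[100:170,275:360])
off=np.array([275,100])
for k in range(1,n):
    if 15<st[k][4]<2000:
        p=(np.argwhere(l==k)[:,::-1]+off).astype(float); w=np.array([plane(W,*q,79)[:2] for q in p]); u=np.linalg.svd(w-w.mean(0),full_matrices=False)
        print('white',st[k][4],p.mean(0),w.mean(0),np.degrees(np.arctan2(u[2][0][1],u[2][0][0])),u[1])
R=lambda h:cv2.inRange(h,(0,140,60),(8,255,255))|cv2.inRange(h,(170,140,60),(180,255,255))
def body(img,cam,box):
    x0,y0,x1,y1=box;p=(cv2.findNonZero(R(cv2.cvtColor(img[y0:y1,x0:x1],cv2.COLOR_BGR2HSV)))+np.array([x0,y0])).reshape(-1,2)
    r=cv2.minAreaRect(p); w=np.array([plane(cam,*q,53)[:2] for q in cv2.convexHull(p).reshape(-1,2).astype(float)],np.float32)
    return r,cv2.minAreaRect(w)
rw,ww=body(i,W,(250,80,370,200)); rt,wt=body(it,T,(220,240,265,285)); print(ww,wt)
print('body centre tri',tri([(W,*rw[0]),(T,*rt[0])]))
# shackle
m=cv2.inRange(hsv[85:170,362:440],(0,0,60),(180,45,150)); p=cv2.findNonZero(m)
a=cv2.resize(i[80:180,240:450],None,fx=3.7,fy=3.7,interpolation=2); cv2.imwrite('pics/c3.png',np.vstack([a[:300],cv2.resize(it[265:305,215:265],None,fx=7.2,fy=7.2,interpolation=2)[:300,:].copy() if 0 else np.pad(cv2.resize(it[240:302,210:270],None,fx=4,fy=4,interpolation=2),((0,0),(0,a.shape[1]-240),(0,0)))]))
E
python3 m2.py
```

```text
white 51 [312.19607843 102.90196078] [554.99670134 154.22424753] -0.06563588730482783 [12.22794217  6.70572252]
white 28 [326.71428571 103.14285714] [546.58564124 156.9742237 ] 145.72176180620866 [10.57425734  2.626281  ]
white 145 [294.44827586 111.45517241] [566.88358942 155.75664633] 20.708423721470542 [53.47518887 14.92967658]
white 44 [338.09090909 111.68181818] [541.37241879 163.79507184] 125.8309241457505 [9.47361229 6.34752751]
white 149 [317.06711409 122.17449664] [555.52090899 165.9179489 ] 64.47709979456465 [51.31853995 13.03955648]
white 63 [283.01587302 129.03174603] [576.87173908 163.53797115] 54.21929243023184 [14.24894449  8.86382655]
white 61 [282.52459016 143.40983607] [579.92712001 171.67880536] 76.11585564681924 [14.05093319  8.55908564]
white 127 [292.52755906 161.1496063 ] [577.35802323 183.93232666] 118.37617431841132 [50.85737913 13.75633952]
((559.7766723632812, 174.269775390625), (55.1308479309082, 59.11949157714844), 82.71800994873047) ((558.7186889648438, 172.50482177734375), (54.31432342529297, 58.935890197753906), 83.19377899169922)
body centre tri (array([559.13190385, 173.64644019,  45.27317996]), [0.08911629261406867, 0.08911629261379812])
```

View pics/c3.png

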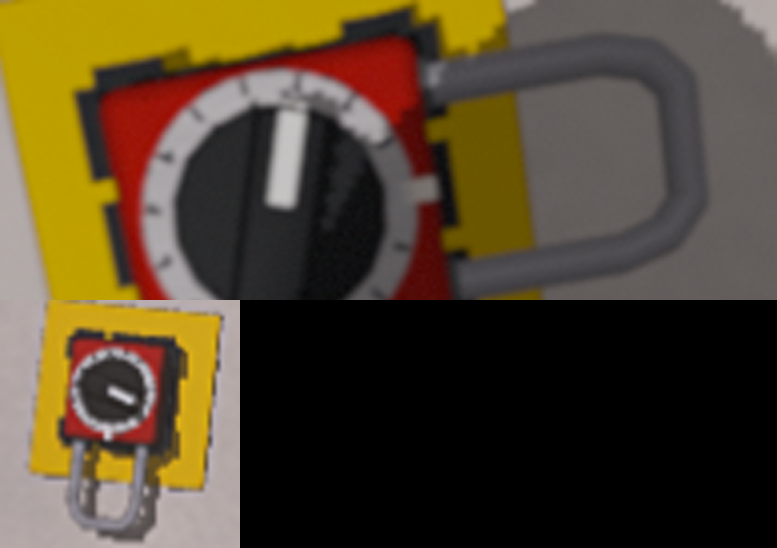

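The enlarged crop shows the mark along crop (293,110)–(280,205), and the index on the shackle side at (428,190). The bow bar is at (684,145), which is wrist px (425,119) and top px (236.2,296.3).

Run:
```python
from h import *
T=load('top0');W=load('w2')
print('mark',tri([(T,239.8,263.5),(W,317.07,122.17)]))
print('bow',tri([(T,236.2,296.3),(W,424.9,119.2)]),plane(W,424.9,119.2,38),plane(T,236.2,296.3,38))
s=arm.read_state();R=Rotation.from_quat(s['ee_rot']).as_matrix();P=s['position']
for n,y,p in(('dial',154.6,(559.3,173.5)),):
    cur=np.degrees(np.arctan2(R[1,1],R[0,1]));print('yaw_y now',cur,'turn wz',-(y-cur)); d=np.array([*p,0])-[P[0],P[1],0]
    print('tool delta',R.T@d)
```

```text
mark (array([555.1981121 , 165.71980065,  71.32700553]), [0.2677159143149077, 0.26771591431510444])
bow (array([476.5775665 , 184.43856402,  23.51154925]), [1.7022745040277902, 1.7022745040277358]) [479.85973491 185.378083    38.        ] [477.69140074 180.64324313  38.        ]
yaw_y now 162.75176535415125 turn wz 8.151765354151252
tool delta [68.75953129 -0.23233196 -0.10565234]
```

```bash
python3 -m pendant '[[0.0344,0,0,0,0,0,0.04],[0.0344,0,0,0,0,0,0.04],[0,0,0,0,0,8.15,0.04],[0,0,0.035,0,0,0,0.04],[0,0,0.035,0,0,0,0.04],[0,0,0.02,0,0,0,0.04],[0,0,0,0,0,0,0.04],[0,0,0,0,0,0,0.04]]'
python3 -c "
from h import *
s=arm.read_state();R=Rotation.from_quat(s['ee_rot']).as_matrix();P=s['position'];print(P,np.degrees(np.arctan2(R[1,1],R[0,1])),R.T@(np.array([559.3,173.4,86.5])-P))"
```

```text
clock: 7.05
position: [559.4, 173.9, 110.4]
ee_rot: [-0.535, 0.845, -0.0, 0.001]
contact_force: [0.2, 0.6, 0.1]
gripper_width: 40.2
grasp_force: 0.0
[559.42322436 173.93567024 110.4090835 ] 154.62449847101217 [ 0.58406546 -0.06920105 23.90816763]
```

```bash
python3 -m pendant '[[0.0005,0,0.012,0,0,0,0.04],[0,0,0.0115,0,0,0,0.04],[0,0,0,0,0,0,0.025],[0,0,0,0,0,0,0.005],[0,0,0,0,0,0,0.005],[0,0,0,0,0,0,0.005],[0,0,0,0,0,0,0.005]]'
```

```text
clock: 7.75
position: [558.1, 173.7, 85.3]
ee_rot: [-0.535, 0.845, -0.0, 0.0]
contact_force: [2.4, -0.7, -0.9]
gripper_width: 11.9
grasp_force: 62.3
```

```bash
python3 -m pendant '[[0,0,0,0,0,8,0.005],[0,0,0,0,0,8,0.005],[0,0,0,0,0,8,0.005],[0,0,0,0,0,8,0.005],[0,0,0,0,0,8,0.005],[0,0,0,0,0,8,0.005],[0,0,0,0,0,8,0.005],[0,0,0,0,0,8,0.005],[0,0,0,0,0,7.8,0.005],[0,0,0,0,0,0,0.005],[0,0,0,0,0,0,0.005],[0,0,0,0,0,0,0.005]]'
```

```text
clock: 8.95
position: [558.1, 174.0, 85.3]
ee_rot: [0.061, 0.998, 0.0, 0.0]
contact_force: [0.6, 1.0, -0.4]
gripper_width: 11.3
grasp_force: 62.3
```

```bash
python3 -m pendant '[[0,0,0,0,0,0,0.035],[0,0,0,0,0,0,0.035],[0,0,-0.03,0,0,0,0.035],[-0.02,0,-0.05,0,0,0,0.035],[-0.03,0,-0.035,0,0,0,0.035],[0,0,0,0,0,0,0.035],[0,0,0,0,0,0,0.035]]'
python3 - <<'E'
from h import *
d=grab('wrist','w3');s=arm.read_state(); print(s['position'],Rotation.from_quat(s['ee_rot']).as_matrix().round(3).tolist(),d['xyz'])
i=cv2.imread('pics/w3.png'); cv2.imwrite('pics/c4.png',cv2.resize(i[60:330,140:500],None,fx=2.2,fy=2.2,interpolation=2))
E
```

```text
clock: 9.65
position: [606.2, 167.4, 197.0]
ee_rot: [0.063, 0.998, 0.0, 0.0]
contact_force: [-0.0, -0.0, -1.0]
gripper_width: 35.2
grasp_force: 0.0
[605.19556057 167.13696712 195.65013113] [[-0.992, 0.125, -0.002], [0.125, 0.992, -0.0], [0.002, -0.001, -1.0]] [536.55382777 176.62539563 314.00475359]
```

View pics/c4.png

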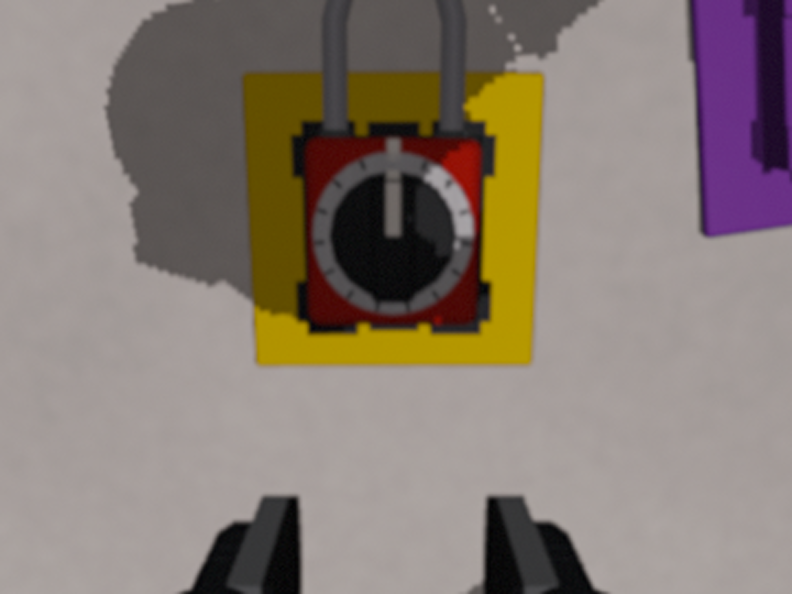

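The mark lines up with the index: crop (393,140) and (393,200) are collinear. Now I move to the bow with a quarter turn.

```bash
python3 -m pendant '[[0.042,0,0,0,0,0,0.03],[0.042,0,0,0,0,0,0.03],[0.042,0,0,0,0,0,0.03],[0,0,0,0,0,-8.2,0.03],[0,0,0,0,0,-8.2,0.03],[0,0,0,0,0,-8.2,0.03],[0,0,0,0,0,-8.2,0.03],[0,0,0,0,0,-8.2,0.03],[0,0,0,0,0,-8.2,0.03],[0,0,0,0,0,-8.2,0.03],[0,0,0,0,0,-8.2,0.03],[0,0,0,0,0,-8.2,0.03]]'
python3 -m pendant '[[0,0,0,0,0,-8.2,0.03],[0,0,0,0,0,-8.2,0.03],[0,0,0.045,0,0,0,0.03],[0,0,0.045,0,0,0,0.03],[0,0,0,0,0,0,0.03],[0,0,0,0,0,0,0.03],[0,0,0,0,0,0,0.03]]'
cat > st.py <<'E'
import sys
from h import *
t=np.array(list(map(float,sys.argv[1:4])))
s=arm.read_state();R=Rotation.from_quat(s['ee_rot']).as_matrix();P=s['position'];print(P,np.degrees(np.arctan2(R[1,1],R[0,1])),R.T@(t-P))
E
python3 st.py 479.9 183.4 48
python3 - <<'E'
from h import *
d=grab('wrist','w4'); i=cv2.imread('pics/w4.png'); cv2.imwrite('pics/c5.png',i)
t=grab('top','top4')
E
```

```text
clock: 10.9
position: [479.5, 182.5, 194.8]
ee_rot: [-0.552, 0.834, -0.0, -0.002]
contact_force: [-0.5, -0.2, -0.2]
gripper_width: 30.0
grasp_force: 0.0
clock: 11.6
position: [482.1, 184.0, 108.3]
ee_rot: [-0.663, 0.748, -0.0, 0.001]
contact_force: [0.2, -0.1, -0.3]
gripper_width: 30.1
grasp_force: 0.0
[482.05464253 183.99696796 108.32692838] 173.10860781197462 [ 0.9527145   2.22164846 60.31992835]
```

View pics/c5.png

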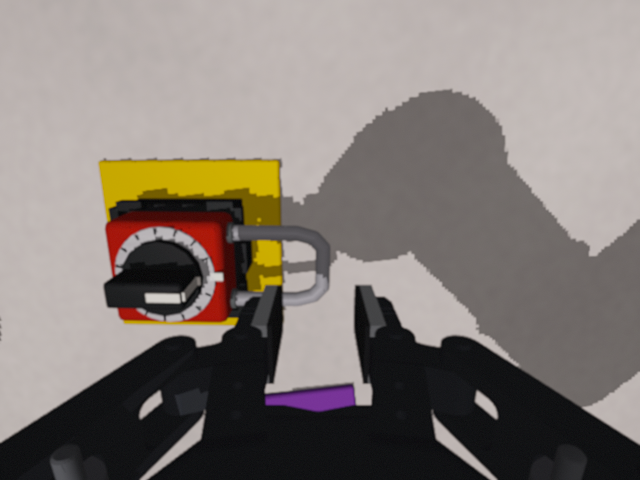

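The view shows the mark still at the index and the bow bar at px (323,265). The inner finger will go between the legs. I'm checking the bow position from this view.

Run:
```python
from h import *
W=load('w4');W3=load('w2');i=cv2.imread('pics/w4.png');g=cv2.cvtColor(i,cv2.COLOR_BGR2HSV)
print([ (x,g[265,x].tolist()) for x in range(306,340,2)])
print(plane(W,323,265,38),tri([(W,323,265),(load('w2'),424.9,119.2),(load('top0'),236.2,296.3)]))
for v in(232,298): print(plane(W,285,v,38))
```

```text
[(306, [4, 16, 111]), (308, [10, 21, 111]), (310, [10, 21, 111]), (312, [10, 21, 111]), (314, [9, 17, 106]), (316, [158, 13, 79]), (318, [143, 12, 82]), (320, [140, 9, 84]), (322, [143, 12, 87]), (324, [135, 12, 86]), (326, [140, 9, 81]), (328, [140, 10, 76]), (330, [4, 16, 126]), (332, [8, 15, 182]), (334, [5, 15, 192]), (336, [8, 15, 192]), (338, [6, 13, 192])]
[478.91235841 183.61477625  38.        ] (array([478.44030539, 183.94109776,  33.93705056]), [1.2340904926674405, 1.6330730663316204, 2.7869176837461564])
[496.66685233 162.86887786  38.        ]
[502.19412619 200.49932644  38.        ]
```

```bash
python3 -m pendant '[[0.0005,0.0025,0.018,0,0,0,0.03],[0,0,0.018,0,0,0,0.03],[0,0,0.008,0,0,0,0.03],[0,0,0.008,0,0,0,0.03],[0,0,0,0,0,0,0.03],[0,0,0,0,0,0,0.03]]'
python3 st.py 479.3 183.5 54
```

```text
clock: 12.3
position: [479.0, 183.4, 55.1]
ee_rot: [-0.663, 0.749, -0.0, 0.001]
contact_force: [0.1, 0.4, 0.8]
gripper_width: 30.0
grasp_force: 0.0
[479.01705422 183.38238418  55.1232963 ] 173.06519770989613 [-0.15014687 -0.26563398  1.12364624]
```

```bash
python3 -m pendant '[[0,0,0.001,0,0,0,0.01],[0,0,0,0,0,0,0.002],[0,0,0,0,0,0,0.002],[0,0,0,0,0,0,0.002],[0,0,0,0,0,0,0.002],[0,0,0,0,0,0,0.002]]'
python3 -m pendant '[[0,0.003,0,0,0,0,0.002],[0,0.003,0,0,0,0,0.002],[0,0.003,0,0,0,0,0.002],[0,0.003,0,0,0,0,0.002],[0,0.003,0,0,0,0,0.002],[0,0.002,0,0,0,0,0.002],[0,0.001,0,0,0,0,0.002],[0,0,0,0,0,0,0.002],[0,0,0,0,0,0,0.002]]'
python3 st.py 463.4 185.5 54
```

```text
clock: 12.9
position: [479.0, 183.4, 53.9]
ee_rot: [-0.663, 0.749, -0.0, 0.001]
contact_force: [0.8, -0.4, 2.5]
gripper_width: 6.0
grasp_force: 59.2
clock: 13.8
position: [462.7, 185.4, 54.1]
ee_rot: [-0.663, 0.748, -0.001, 0.002]
contact_force: [9.4, -4.9, 1.4]
gripper_width: 5.2
grasp_force: 59.0
[462.70345607 185.44318946  54.08263106] 173.11030158596535 [-0.13983001 -0.68438344  0.08541458]
```

```bash
python3 -m pendant '[[0,0.001,0,0,0,0,0.002],[0,0.001,0,0,0,0,0.002],[0,0,0,0,0,0,0.002],[0,0,0,0,0,0,0.002]]'
python3 st.py 463.4 185.5 54
```

```text
clock: 14.2
position: [462.5, 185.8, 54.3]
ee_rot: [-0.663, 0.748, -0.002, 0.003]
contact_force: [17.2, -8.1, -2.4]
gripper_width: 5.4
grasp_force: 58.8
[462.54096123 185.76131764  54.29872857] 173.1274205611865 [ 0.15749618 -0.88207089  0.30433399]
```

```bash
python3 -m pendant '[[0,-0.001,0,0,0,0,0.005],[0,0,0,0,0,0,0.03],[0,0,0,0,0,0,0.03],[0,0,-0.02,0,0,0,0.03],[0,0,-0.05,0,0,0,0.03],[0,0,-0.05,0,0,0,0.03],[0,0,0,0,0,8.2,0.085],[0,0,0,0,0,8.2,0.085],[0,0,0,0,0,8.2,0.085],[0,0,0,0,0,8.2,0.085],[0,0,0,0,0,8.2,0.085],[0,0,0,0,0,8.2,0.085]]'
python3 -m pendant '[[0,0,0,0,0,8.2,0.085],[0,0,0,0,0,8.2,0.085],[0,0,0,0,0,8.2,0.085],[0,0,0,0,0,8.2,0.085],[0,0,0,0,0,8.2,0.085],[-0.04,0,0,0,0,0,0.085],[0,0,0,0,0,0,0.085],[0,0,0,0,0,0,0.085]]'
python3 st.py 558.5 173.6 57.5
python3 - <<'E'
from h import *
d=grab('wrist','w5')
cv2.imwrite('pics/c6.png',cv2.imread('pics/w5.png'))
E
```

```text
clock: 15.4
position: [457.9, 184.8, 172.5]
ee_rot: [-0.288, 0.958, -0.0, -0.002]
contact_force: [1.1, -0.5, 0.7]
gripper_width: 85.0
grasp_force: 0.0
clock: 16.2
position: [498.2, 179.9, 172.2]
ee_rot: [0.063, 0.998, -0.001, -0.002]
contact_force: [-0.3, -0.3, 0.6]
gripper_width: 85.1
grasp_force: 0.0
[498.20371967 179.86217451 172.20968106] 82.79162363425617 [-61.01243955   1.5921444  114.49067419]
```

View pics/c6.png

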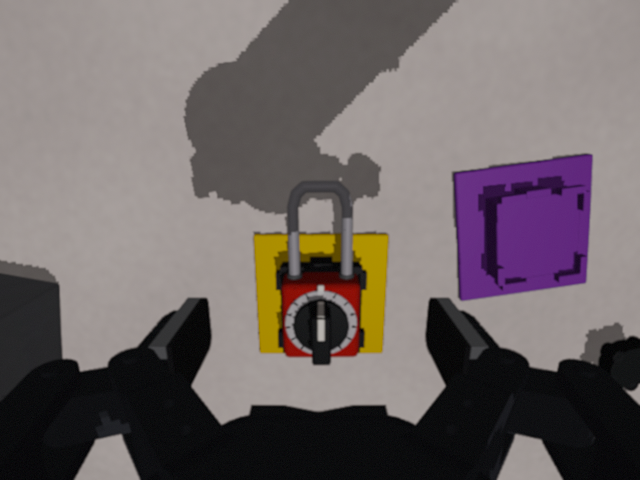

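The shackle is clearly extended, with its bow at (320,187), and the lock sits centred between the fingers. Now I'm going to the body grasp.

```bash
python3 -m pendant '[[-0.031,0.001,0,0,0,0,0.085],[-0.03,0,0,0,0,0,0.085],[0,0,0.04,0,0,0,0.085],[0,0,0.035,0,0,0,0.085],[0,0,0.02,0,0,0,0.085],[0,0,0.010,0,0,0,0.085],[0,0,0.009,0,0,0,0.085],[0,0,0,0,0,0,0.085],[0,0,0,0,0,0,0.085]]'
python3 st.py 558.5 173.6 57.5
```

```text
clock: 17.15
position: [560.4, 174.3, 60.5]
ee_rot: [0.062, 0.998, 0.0, 0.001]
contact_force: [-0.2, 0.1, 1.0]
gripper_width: 85.1
grasp_force: 0.0
[560.41187329 174.26338434  60.52103185] 82.88649746219427 [ 1.81908261 -0.89773416  3.01777791]
```

```bash
python3 -m pendant '[[0.001,-0.0005,0.003,0,0,0,0.085],[0,0,0,0,0,0,0.065],[0,0,0,0,0,0,0.045],[0,0,0,0,0,0,0.045],[0,0,0,0,0,0,0.045],[0,0,0,0,0,0,0.045]]'
python3 -m pendant '[[0,0,-0.005,0,0,0,0.045],[0,0,-0.01,0,0,0,0.045],[0,0,-0.02,0,0,0,0.045],[0,0,-0.025,0,0,0,0.045],[0,0,0,0,0,0,0.045],[0,0,0,0,0,0,0.045]]'
python3 -c "
from h import *
d=grab('wrist','w6');print(arm.read_state()['wrist_torque'])"
```

```text
clock: 17.75
position: [559.5, 173.8, 57.4]
ee_rot: [0.062, 0.998, 0.0, 0.001]
contact_force: [-0.9, -1.1, 6.3]
gripper_width: 55.0
grasp_force: 66.7
clock: 18.35
position: [558.0, 173.2, 116.0]
ee_rot: [0.063, 0.998, 0.0, -0.001]
contact_force: [0.2, 0.2, -4.6]
gripper_width: 54.6
grasp_force: 65.6
[ 0.03886093 -0.01695062 -0.00588864]
```

View pics/w6.png

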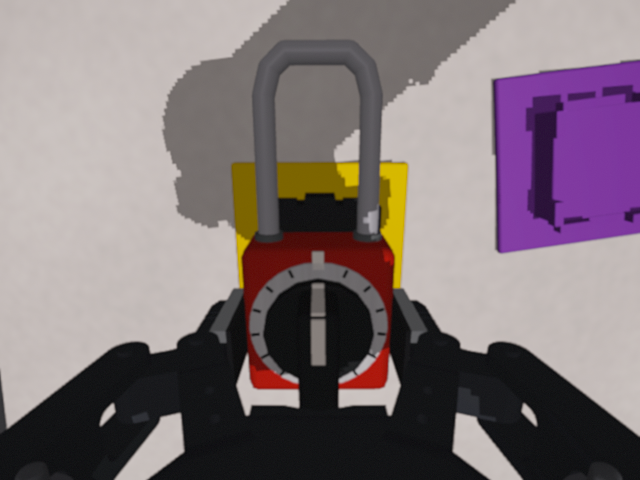

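The lock is held level with the shackle open at (318,50), and the measured weight is about 4.6 N. Now I'm raising it and carrying it to above the staple.

```bash
python3 -m pendant '[[0,0,-0.03,0,0,0,0.045],[0,0,-0.03,0,0,0,0.045],[0,0,-0.0275,0,0,0,0.045],[-0.006,-0.0125,0,0,0,0,0.045],[-0.013,-0.0275,0,0,0,0,0.045],[-0.013,-0.0275,0,0,0,0,0.045],[-0.013,-0.0275,0,0,0,0,0.045],[-0.013,-0.0275,0,0,0,0,0.045],[-0.013,-0.0275,0,0,0,0,0.045],[-0.013,-0.0275,0,0,0,0,0.045],[-0.013,-0.0275,0,0,0,0,0.045],[-0.013,-0.0275,0,0,0,0,0.045]]'
python3 -m pendant '[[-0.013,-0.0275,0,0,0,0,0.045],[-0.013,-0.0275,0,0,0,0,0.045],[-0.013,-0.0275,0,0,0,0,0.045],[-0.006,-0.0125,0,0,0,0,0.045],[0,0,0,0,0,0,0.045],[0,0,0,0,0,0,0.045],[0,0,0,0,0,0,0.045]]'
python3 st.py 669.9 -171.1 202.5
python3 - <<'E'
from h import *
d=grab('top','top7');grab('scene','scene7')
a=cv2.imread('pics/top7.png')[150:330,290:460];b=cv2.imread('pics/scene7.png')[110:290,190:360]
cv2.imwrite('pics/c7.png',cv2.resize(np.hstack([a,b]),None,fx=2.35,fy=2.35,interpolation=2))
E
```

```text
clock: 19.6
position: [637.7, -72.8, 200.2]
ee_rot: [0.063, 0.998, -0.0, -0.003]
contact_force: [0.9, 0.3, -4.7]
gripper_width: 54.7
grasp_force: 66.0
clock: 20.3
position: [671.4, -169.9, 202.9]
ee_rot: [0.062, 0.998, 0.0, -0.001]
contact_force: [-1.0, 0.7, -4.9]
gripper_width: 54.4
grasp_force: 66.0
[ 671.37803159 -169.87460027  202.94701065] 82.89500426472803 [ 1.31415841 -1.39898663  0.44924879]
```

View pics/c7.png

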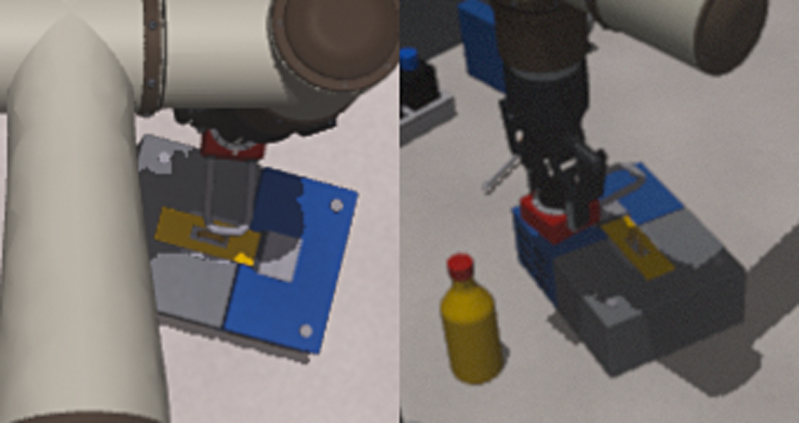

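Hasp closed, lock held with its bow at top px (388,248) and scene px (288,187), oiler untouched. I triangulate the bow as a check, then hand in if it is within tolerance.

Run:
```python
from h import *
x,e=tri([(load('top7'),387.9,247.9),(load('scene7'),288,187.4)]);print(x-[574.7,-159.2,103],e)
s=arm.read_state();print(s['grasp_force'],s['position'],abs(s['joint_vel']).max())
d=np.hypot(*(x-[574.7,-159.2,103])[:2])
if d<25 and 55<x[2]-103<115 and s['grasp_force']>20: print(arm.job_done())
```

```text
[-0.34613852 -6.52844319 62.48399684] [1.0228610303128711, 1.0228610303127392]
65.98717331886292 [ 671.77850732 -169.69552492  203.85871399] 0.008333942870369497
the job is handed in; nothing more can be done
None
```

The job is handed in, verdict not shown: hasp closed, dial on its index, shackle pulled out to its stop, and the open lock held level; the cameras put its bow about 7 mm off the staple and 62 mm above it (by arm position, about 80 mm).

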